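Set the angle gauge to its mark on the sprung stud

TASK

Pick up the angle gauge by the handle on its top, set it level on the middle of the domed stud of the cream block and press until the sprung stud gives a little; then, with the dial kept upright, rock the gauge sideways on the stud until its hanging pointer has settled on the mark clipped to the dial's rim. Finish while holding it there: still gripped, steady, lightly pressed on the stud but not down to the stop. Be gentle with the stud and leave the dish, eyepiece and pot alone.

Things in the scene. Friction and masses are not known exactly. Their poses are not given: they have to be found in the camera images.
- gauge: Angle gauge, loose, 0.3 kg (varies by a fifth), standing upright on the bench at any yaw. Origin: centre of its flat underside; z up, y along the base, x normal to the dial. Base bar 36 (x) x 110 (y) x 10 mm; above it a white dial disc, radius 60 mm, 5 mm thick, rim 9 mm thick, its centre 74 mm above the underside, alike on both faces; a wooden handle on top.
- gauge_handle (a point): Centre of the gauge's wooden handle bar, 149 mm above the underside's centre: 14 mm thick (x) x 70 mm (y) x 26 mm (z), on two 9 mm thick legs. Grip it across x.
- needle (a joint): The gauge's dark pointer, a free pendulum 46 mm long hung from the dial's centre. Angle in rad about the gauge's +x axis, relative to the gauge: 0 = pointing straight at the base. It hangs down, so a gauge turned by a about its own +x axis has it settle at -a. It swings at about 3 Hz and rests within about 1 s. It cannot be pushed by hand.
- mark (a joint): Angle of the mark, in the same sense and zero as the pointer. The mark is a dark 14 mm wide clip over the dial's lower rim, its tip pointing inward, 0.26 to 0.48 rad from straight down, always towards the gauge's +y end. It stays there and cannot be pushed.
- needle_tip (a point): Tip of the pointer, 46 mm from the dial's centre; its z axis lies along the pointer.
- mark_tip (a point): Point on the mark's line, 46 mm from the dial's centre; its z axis lies along the line from the mark to the dial's centre. The pointer is on the mark when both tips coincide.
- stud_block: Cream cast block fixed to the bench, 90 x 90 x 22 mm, with an aluminium collar (radius 24 mm, top 40 mm above the bench) round the stud. Origin at the centre of its underside, z up.
- stud_top (a point): Apex of the steel stud, 66 mm above the bench unpressed, on the block's axis: a 29 mm thick pin with a ball dome of radius 16 mm (centre 16 mm below this point). It is uneven: a side knob of radius 8 mm, centre 14 mm towards the block's +y and 12 mm below the apex. A gauge tipped over 0.3 rad towards the knob rides on it, pushing the stud down up to 2 mm more.
- stud (a joint): How far the sprung stud is pushed down, m: 0 = up, 0.010 = stop. Spring: about 1.2 N to start, 0.6 N per mm.
- dish: Flat closed glass dish, 90 mm across, 17 mm high, loose, origin at the centre of its underside. Leave alone.
- eyepiece: Aluminium microscope eyepiece standing on its end, 34 mm across, 55 mm high, loose, origin at the centre of its underside. Leave alone.
- pot: Amber glass pot with a white lid, 44 mm across, 60 mm high, loose, origin at the centre of its underside. Leave alone.
Things that resemble listed ones, but are neither listed nor needed, are in the scene too. There is more than one size of the stud_block; the job needs the largest.

How it is judged:
On the way:
1. the gripped gauge stands level on the stud and presses it down a little (contact force between gauge and stud_block above 0.5 N and contact force between the fingers and gauge above 1 N and distance between gauge and stud_top below 0.025 m and angle between gauge's own x axis and vertical between 1.37 and 1.77 rad and value of joint stud above 0.001 m and angle between gauge's own z axis and vertical below 0.14 rad), for 0.2 s.
At the end, for the whole second after the job is handed in: Gauge still gripped and still, underside centre within 25 mm of the stud's apex, stud pressed 1 to 9.5 mm, dial upright within 0.2 rad, pointer at rest within 0.07 rad of the mark; dish, eyepiece and pot within 20 mm of their places (contact force between gauge and stud_block above 0.5 N and contact force between the fingers and gauge above 1 N and distance between gauge and stud_top below 0.025 m and angle between gauge's own x axis and vertical between 1.37 and 1.77 rad and value of joint stud between 0.001 and 0.0095 m and angle between the z axis of needle_tip and the z axis of mark_tip, either way round below 0.07 rad and velocity of joint needle between -0.3 and 0.3 rad/s and linear speed of gauge below 0.02 m/s and distance of each of dish, eyepiece, pot from where it was at the start of the episode below 0.02 m); the arm keeps its last pose, push and grip.
It fails at once if the gauge is rammed onto the stud or block (over 25 N) (contact force between gauge and stud_block above 25 N).
It fails at once if the dish is disturbed (moved over 20 mm) (distance of dish from where it was at the start of the episode above 0.02 m).
It fails at once if the eyepiece is disturbed (moved over 20 mm) (distance of eyepiece from where it was at the start of the episode above 0.02 m).
It fails at once if the pot is disturbed (moved over 20 mm) (distance of pot from where it was at the start of the episode above 0.02 m).
It also fails if it takes over 45 s, if anything falls off the work surface, if the arm or the gripper's body presses on something with over 40 N, if the wrist force passes 120 N, or if a joint passes its speed limit or range.

ROBOT

A 7-joint arm with a two-finger parallel gripper is mounted at the origin on the work surface. World frame = base frame: x ahead of the robot, y to its left, z up, the work surface at z = 0. Lengths are in m, angles in rad, forces in N, time in s.
With the tool pointing down it reaches from about 0.4 to 0.875 m from the base axis. Payload 6.5 kg.
Tool frame: the origin (TCP) lies midway between the tips of the shut fingers; the grasp point (between the pads) lies 19 mm behind it; z points along the fingers, y is the line along which they close (so a half turn about z gives the same grasp; the last joint's range is limited). The gripper opens to 88 mm and grips with 3 to 60 N. Pads are 18 mm wide; open, the fingers measure 123 mm over their backs; the gripper's body (75 mm by 187 mm) begins 45 mm behind the grasp point.
Start: joints at [-1.23, 0.536, -0.004, 1.538, 0.003, 1.067, -0.071], TCP at [0.257, 0.597, 0.239] pointing down, gripper open.
Joint ranges: [-2.7, 2.7], [-0.37, 2.16], [-1.27, 1.26], [0.24, 2.4], [-1.31, 4.45], [0.19, 1.91], [-2.76, 2.76]. Speed limits (rad/s): [2.39, 2.39, 3.14, 3.14, 3.14, 3.14, 3.14].

INTERFACE

Orientations are given as a rotation vector (axis times angle).
In Python, from plant import env gives the robot as it stands.
- The arm moves only by the shell command python3 -m crank 'ROWS' [OPENING] [FORCE]. ROWS is text: rows parted by semicolons, each of 4 numbers parted by spaces: the shift along the tool's x, y, z normalised to -1 to 1, where 1 is 1000 mm, then the turn about the tool's z normalised to -1 to 1, where 1 is 1.5 rad. A call has 1 to 12 rows; each row is the pose to reach, as a shift and turn from the pose commanded when the call began, along the tool's axes at that moment; what a row does not reach only later rows make up. A row lasts 1/8 s, in which the tool goes at most 62.5 mm and 10.7 degrees, less where a joint would pass 70% of its speed; a pose out of reach is approached as far as the arm can. A call with a number of a shift or a turn outside -1 to 1 is refused whole. A call with a gripper value outside its range is refused whole. OPENING is the opening, from -1 (shut) to 1 (fully open), set as the call begins (- or left out, the last holds). The fingers move at their own pace and stop on an object; FORCE is the grip in N (left out, the last holds). Time passes only in rows, so rows that repeat a pose let the fingers close. It gives the time, the measured TCP pose, the force, the opening and the grip force at its end, in the units of the state.
- env.sense(): the state, without advancing time (a new reading comes with each control period).
- env.snapshot(name): name is "scene" or "top" or "wrist"; returns a dict with "color" (480x640x3 uint8, blue, green, red), "K" (3x3 intrinsics, pixels), "k1" (the pictures are not rectified: a ray, as slopes to the right and down, at radius r is drawn at 1 + k1 r^2 times it, then the intrinsics apply), "extrinsics" (4x4, takes a point from camera to world coordinates); the wrist camera has in their place "mount" (4x4, takes a point from camera to tool coordinates, whose origin is the TCP and whose axes are the flange's). Camera axes: x right, y down, z forward; pixel columns grow to the right and rows downward; lengths in m; the calibration is good to about 2 mm. A picture is of the moment at which its call begins: read the wrist's pose just before it. There is no depth.
- env.close_job(): hands the job in; it is judged then, once.
The state is a dict: "t": time; "qpos": joint angles; "qd": joint speeds; "tau": joint torques, N m; "ee_pos": TCP position; "tcp_rot": TCP orientation; "force": force on the tool from outside, world axes, zero at the start; "wrist_torque": the same for the moment, N m; "opening": finger opening in m; "gripper_force": force on a finger pad.
Only numpy, scipy, OpenCV 4.12 (cv2) and the standard library are available. Lean on these libraries where they do the work, as an engineer would, in place of code of your own. Each camera call takes 0.05 s, during which the arm holds its last target. There are 200 camera calls.

## Working session

There is one attempt and no reset: what is moved stays moved. The work goes in short steps, Python scripts to look and compute and a shell command to move; the robot and the scene stay as the last step left them, time stands still between calls to the robot, and variables do not carry over. Pictures are saved under pics/ and viewed, at most 10 in all, crops included, and the job is handed in when it is done.

```bash
ls; mkdir -p pics; python3 - <<'E'
from plant import env
import cv2
s=env.sense(); print({k:s[k] for k in s})
for n in("scene","top"):
    d=env.snapshot(n); cv2.imwrite(f"pics/{n}.png",d["color"]); print(n,d["K"],d["k1"],d["extrinsics"])
E
```

```text
pics
{'t': 0.0, 'qpos': array([-1.23020335,  0.53719686, -0.00444105,  1.53885184,  0.00264212,
        1.06731993, -0.07120141]), 'qd': array([-0.00117449, -0.0019567 , -0.00119959,  0.00104326,  0.00013253,
        0.00041988, -0.00065693]), 'tau': array([-1.71885529e-05, -5.70981395e+01,  9.90923233e-01, -2.51600540e+01,
       -5.61824196e-02,  1.80054334e-02,  1.93955016e-04]), 'ee_pos': array([0.25696415, 0.59637759, 0.23782749]), 'tcp_rot': array([-6.34409749e-01, -3.07667041e+00,  2.76438833e-03]), 'force': array([-0.5217627 , -0.43065246, -0.83240337]), 'wrist_torque': array([0.04238192, 0.02937918, 0.00280505]), 'gripper_force': 0.0, 'opening': 0.08832978111741353}
scene [[507.60907569   0.         325.40313693]
 [  0.         507.60907569 239.98708077]
 [  0.           0.           1.        ]] -0.04758590134454809 [[ 0.11654688  0.67722896 -0.72648315  1.2252117 ]
 [ 0.99308743 -0.08972541  0.07567497 -0.05563223]
 [-0.01393472 -0.73028097 -0.68300478  0.7266976 ]
 [ 0.          0.          0.          1.        ]]
top [[528.62149147   0.         317.10035432]
 [  0.         528.62149147 248.47737242]
 [  0.           0.           1.        ]] -0.03847490934628612 [[ 0.02458566 -0.99693094  0.07432531  0.4963028 ]
 [-0.99962041 -0.02359105  0.01423031  0.03384959]
 [-0.01243323 -0.07464696 -0.99713251  1.15733964]
 [ 0.          0.          0.          1.        ]]
```

View pics/scene.png

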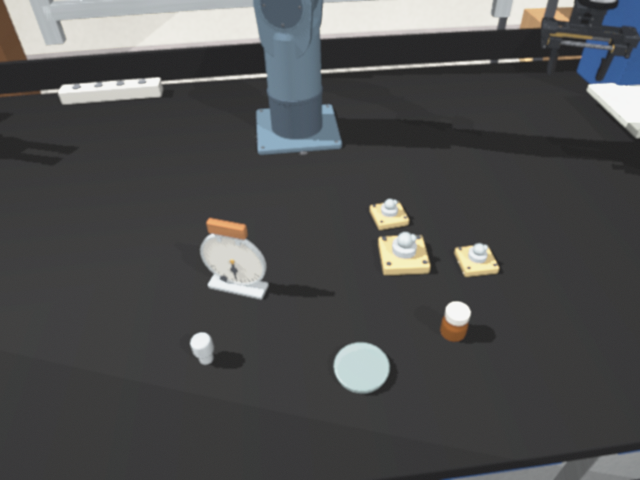

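View pics/top.png

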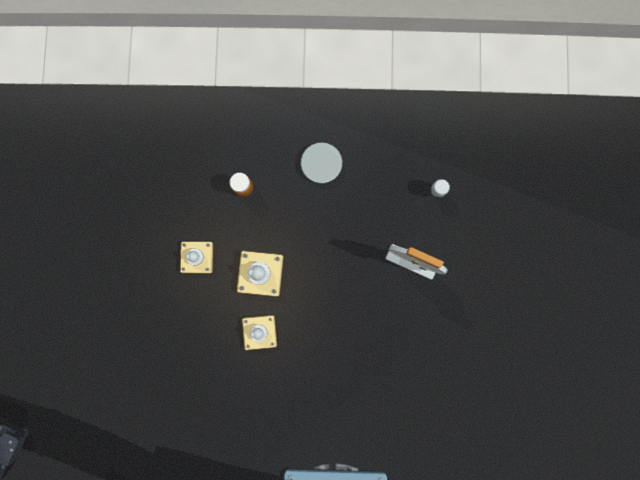

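The scene view shows the gauge at about (235,258) with its mark near (222,278). The large block is at (405,250), the dish (361,367), pot (455,322) and eyepiece (203,348). In the top view the large block is at (260,273), the gauge handle at (426,259), the pot at (240,184) and the dish at (321,162). I'll enlarge these in one composite.

```bash
python3 - <<'E'
import cv2,numpy as np
s=cv2.imread("pics/scene.png");t=cv2.imread("pics/top.png")
def c(im,x,y):
    return cv2.resize(im[y:y+75,x:x+100],(400,300),interpolation=cv2.INTER_CUBIC)
a=np.vstack([np.hstack([c(s,185,220),c(s,360,215)]),np.hstack([c(t,365,225),c(t,210,235)])])
cv2.imwrite("pics/c1.png",a)
E
```

```text
(no output)
```

View pics/c1.png

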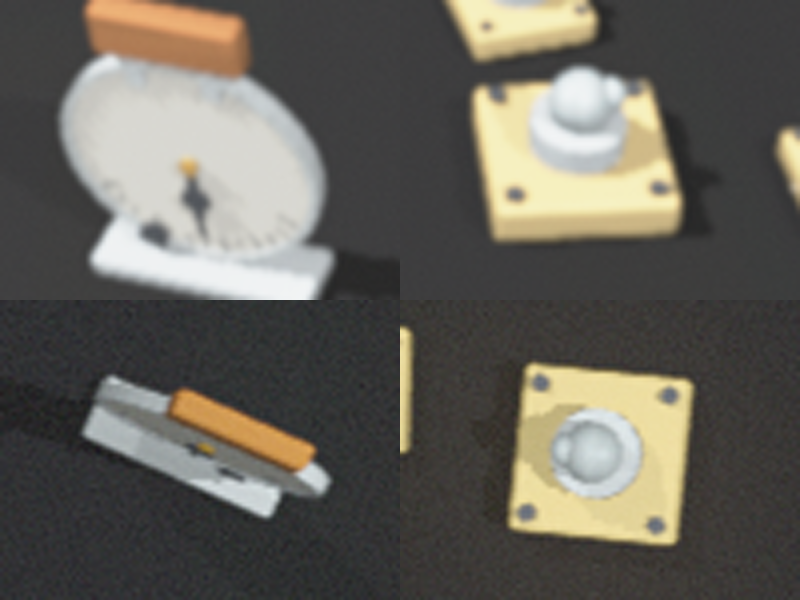

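The crops show the stud's side knob pointing to scene right, which is world +y. The mark is at the dial's lower left in the scene view, so the gauge's +y end points towards world −y. Next I'll turn these into positions.

```bash
cat > h.py <<'E'
import numpy as np, cv2
from scipy.spatial.transform import Rotation as R
from plant import env
def und(d,px):
    dist=np.array([d["k1"],0,0,0,0.])
    return cv2.undistortPoints(np.float64(px).reshape(-1,1,2),d["K"],dist).reshape(-1,2)
def ray(d,px):
    n=und(d,px); E=d["extrinsics"]
    v=np.c_[n,np.ones(len(n))]@E[:3,:3].T
    return E[:3,3],v
def atz(d,px,z):
    o,v=ray(d,px); return o+v*((z-o[2])/v[:,2])[:,None]
def onplane(d,px,p,n):
    o,v=ray(d,px); return o+v*(((p-o)@n)/(v@n))[:,None]
def tri(ds,pxs):
    A=np.zeros((3,3));b=np.zeros(3)
    for d,p in zip(ds,pxs):
        o,v=ray(d,[p]);v=v[0]/np.linalg.norm(v[0]);M=np.eye(3)-np.outer(v,v);A+=M;b+=M@o
    return np.linalg.solve(A,b)
def orange(d,roi):
    x0,y0,x1,y1=roi; h=cv2.cvtColor(d["color"],cv2.COLOR_BGR2HSV)
    m=np.zeros(h.shape[:2],np.uint8); m[y0:y1,x0:x1]=cv2.inRange(h,(3,110,80),(22,255,255))[y0:y1,x0:x1]
    n,l,st,c=cv2.connectedComponentsWithStats(m); i=1+np.argmax(st[1:,4])
    pts=np.argwhere(l==i)[:,::-1].astype(np.float32)
    return cv2.minAreaRect(pts)
E
python3 - <<'E'
from h import *
s=env.snapshot("scene");t=env.snapshot("top")
rs=orange(s,(190,205,260,250));rt=orange(t,(390,235,460,285)); print(rs,rt)
print("handle tri",tri([s,t],[rs[0],rt[0]]),"top@.149",atz(t,[rt[0]],.149),"scene",atz(s,[rs[0]],.149))
b=cv2.boxPoints(rt); e=sorted([(np.linalg.norm(b[i]-b[(i+1)%4]),i) for i in range(4)])
m=[(b[i]+b[(i+1)%4])/2 for _,i in e[:2]]; w=atz(t,m,.149); print("ends",w,np.linalg.norm(w[0]-w[1]))
q=w[0]-w[1]; q*=-np.sign(q[1]); print("yaw of +y",np.arctan2(q[1],q[0]))
# block
h=cv2.cvtColor(t["color"],cv2.COLOR_BGR2HSV); m=cv2.inRange(h,(15,40,120),(35,255,255)); k=np.zeros_like(m);k[240:305,228:290]=m[240:305,228:290]
r=cv2.minAreaRect(np.argwhere(k)[:,::-1].astype(np.float32)); c=atz(t,cv2.boxPoints(r),.022); print("block",r,c.mean(0),[np.linalg.norm(c[i]-c[i-1]) for i in range(4)],np.arctan2(*(c[1]-c[0])[[1,0]]))
f=lambda x,y:((x-400+.5)/4-.5+210,(y-300+.5)/4-.5+235)
g=lambda x,y:((x-400+.5)/4-.5+360,(y+.5)/4-.5+215)
print("dome top",atz(t,[f(594,453)],.050),"scene",atz(s,[g(581,98)],.050),"tri",tri([t,s],[f(594,453),g(581,98)]))
print("corner",atz(t,[f(525,365),f(692,380),f(677,544),f(510,529)],.022))
# mark: plane of camera-side face
u=q/np.linalg.norm(q); H=atz(t,[rt[0]],.149)[0]; n=np.cross(u,[0,0,1]); 
cc=H-[0,0,.075]
k=lambda x,y:((x+.5)/4-.5+185,(y+.5)/4-.5+220)
for off in(.0025,.0045):
    P=onplane(s,[k(188,165),k(152,233),k(163,237),k(205,235)],cc-n*off,n)-cc
    print(np.c_[P@u,P[:,2],np.arctan2(P@u,-P[:,2])])
E
```

```text
((226.23155212402344, 227.6879425048828), (41.824337005615234, 14.482110977172852), 10.007979393005371) ((424.777099609375, 257.1524658203125), (38.077789306640625, 8.703495025634766), 23.629377365112305)
handle tri [ 0.55961051 -0.15711642  0.1508267 ] top@.149 [[ 0.55972548 -0.15766652  0.149     ]] scene [[ 0.55754447 -0.15723505  0.149     ]]
ends [[ 0.54593304 -0.19109896  0.149     ]
 [ 0.57354298 -0.12419133  0.149     ]] 0.07238051789304527
yaw of +y -1.9621665015898166
block ((259.7425537109375, 273.0742492675781), (42.886104583740234, 41.99057388305664), 5.710592269897461) [0.52510426 0.17212913 0.022     ] [np.float64(0.0922680551539552), np.float64(0.09030573220664508), np.float64(0.09277459087511655), np.float64(0.09009875999251558)] -0.06490276270069953
dome top [[0.52461087 0.17207494 0.05      ]] scene [[0.52336424 0.17340251 0.05      ]] tri [0.52468164 0.17242988 0.05130272]
corner [[0.57184786 0.21444614 0.022     ]
 [0.56589693 0.12397594 0.022     ]
 [0.4777204  0.12944761 0.022     ]
 [0.48345035 0.21944469 0.022     ]]
[[-2.98370054e-05 -1.61863677e-03 -1.84313289e-02]
 [ 2.66333495e-02 -5.46509959e-02  4.53464466e-01]
 [ 2.11441452e-02 -5.58960193e-02  3.61640036e-01]
 [-1.61316110e-03 -4.80465684e-02 -3.35623417e-02]]
[[-1.24341570e-03  6.62222176e-04 -2.06016937e+00]
 [ 2.53268265e-02 -5.21852732e-02  4.51838973e-01]
 [ 1.98567569e-02 -5.34259567e-02  3.55846901e-01]
 [-2.82122054e-03 -4.56038679e-02 -6.17848852e-02]]
```

```bash
cat >> h.py <<'E'
def st(tgt=None):
    s=env.sense();M=R.from_rotvec(s["tcp_rot"]).as_matrix()
    print("t",round(s["t"],2),"tcp",s["ee_pos"].round(4),"F",s["force"].round(2),"open",round(float(s["opening"]),4),"grip",round(float(s["gripper_force"]),2))
    print("yawx",np.arctan2(M[1,0],M[0,0]).round(4),"yawy",np.arctan2(M[1,1],M[0,1]).round(4),"z",M[:,2].round(3))
    if tgt is not None: print("tool shift mm",(M.T@(np.array(tgt)-s["ee_pos"])*1000).round(1))
    return s,M
E
python3 - <<'E'
from h import *
s,M=st([.5592,-.1572,.235])
for y in(-1.9622+np.pi,-1.9622):
    a=np.arctan2(M[1,0],M[0,0]); d=(y-a+np.pi)%(2*np.pi)-np.pi
    print("align tool x to",y,"world turn",d,"tool-z turn",-d,"norm",-d/1.5)
E
```

```text
t 0.2 tcp [0.257  0.5966 0.2382] F [-0.7  -0.68 -0.48] open 0.0881 grip 0.0
yawx 2.7349 yawy 1.1641 z [-0.    -0.001 -1.   ]
tool shift mm [-575.7 -572.8    3.8]
align tool x to 1.1793926535897932 world turn -1.555509223597639 tool-z turn 1.555509223597639 norm 1.0370061490650928
align tool x to -1.9622 world turn 1.5860834299921542 tool-z turn -1.5860834299921542 norm -1.057388953328103
```

```bash
python3 -m crank '-0.5757 -0.5728 0 1;-0.5757 -0.5728 0 1;-0.5757 -0.5728 0 1;-0.5757 -0.5728 0 1;-0.5757 -0.5728 0 1;-0.5757 -0.5728 0 1;-0.5757 -0.5728 0 1;-0.5757 -0.5728 0 1;-0.5757 -0.5728 0 1;-0.5757 -0.5728 0 1;-0.5757 -0.5728 0 1;-0.5757 -0.5728 0 1' 1 12; python3 - <<'E'
from h import *
st([.5592,-.1572,.235])
E
```

```text
t: 1.7
ee_pos: [0.5368, -0.1008, 0.2388]
tcp_rot: [-2.561, -1.82, -0.001]
force: [0.5, 2.1, 0.6]
opening: 0.0884
gripper_force: 0.0
t 1.7 tcp [ 0.5368 -0.1008  0.2388] F [0.48 2.06 0.63] open 0.0884 grip 0.0
yawx 1.2356 yawy -0.3352 z [ 0.  0. -1.]
tool shift mm [-45.9  39.7   3.8]
```

```bash
python3 -m crank '-0.046 0.040 0.004 0.037;-0.046 0.040 0.004 0.037;-0.046 0.040 0.004 0.037;-0.046 0.040 0.004 0.037'; python3 - <<'E'
from h import *
st([.5592,-.1572,.134])
d=env.snapshot("wrist"); cv2.imwrite("pics/w1.png",d["color"]); print(d["K"],d["mount"],d["k1"])
E
```

```text
t: 2.2
ee_pos: [0.5587, -0.1539, 0.2346]
tcp_rot: [-2.608, -1.75, -0.001]
force: [0.4, 0.5, -1.0]
opening: 0.0884
gripper_force: 0.0
t 2.2 tcp [ 0.5587 -0.1539  0.2346] F [ 0.41  0.5  -0.99] open 0.0884 grip 0.0
yawx 1.182 yawy -0.3888 z [-0.     0.001 -1.   ]
tool shift mm [ -3.    1.8 100.6]
[[369.5872423    0.         318.5849339 ]
 [  0.         369.5872423  240.30490277]
 [  0.           0.           1.        ]] [[-3.90216780e-04 -9.51321815e-01 -3.08199047e-01  8.05242022e-02]
 [ 9.99999751e-01 -5.52381429e-04  4.38923553e-04  2.80828888e-04]
 [-5.87800980e-04 -3.08198799e-01  9.51321794e-01 -1.45330890e-01]
 [ 0.00000000e+00  0.00000000e+00  0.00000000e+00  1.00000000e+00]] -0.07640541958231419
```

View pics/w1.png

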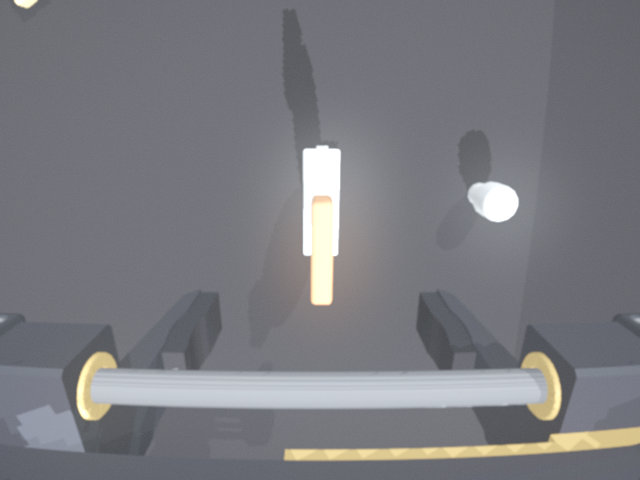

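The wrist view shows the handle along column 322, from (322,197) to (321,303), parallel to the fingers. It sits 2 mm off centre, which agrees with my estimate. I'll descend and grip.

```bash
python3 -m crank '-0.003 0.002 0.03 0;-0.003 0.002 0.06 0;-0.003 0.002 0.08 0;-0.003 0.002 0.1 0;-0.003 0.002 0.1 0;-0.003 0.002 0.1 0' 0 && python3 -m crank '0 0 0 0;0 0 0 0;0 0 0 0;0 0 0 0;0 0 0 0;0 0 0 0' -1 25;  python3 - <<'E'
from h import *
st([.5592,-.1572,.134])
E
```

```text
t: 3.0
ee_pos: [0.56, -0.1594, 0.1354]
tcp_rot: [2.61, 1.747, 0.001]
force: [0.2, 0.1, 0.5]
opening: 0.0439
gripper_force: 0.0
t: 3.75
ee_pos: [0.5596, -0.1594, 0.135]
tcp_rot: [2.611, 1.747, 0.0]
force: [-1.4, 0.5, 3.9]
opening: 0.0136
gripper_force: 25.0
t 3.75 tcp [ 0.5596 -0.1594  0.135 ] F [-1.43  0.5   3.88] open 0.0136 grip 24.98
yawx 1.1793 yawy -0.3915 z [ 0.  0. -1.]
tool shift mm [ 1.9 -1.2  1. ]
```

```bash
python3 -m crank '0 0 -0.03 0;0 0 -0.06 0;0 0 -0.1 0;0 0 -0.1 0;0 0 -0.1 0';  python3 - <<'E'
from h import *
st([.5246,.171,.235])
E
```

```text
t: 4.38
ee_pos: [0.5587, -0.1589, 0.2334]
tcp_rot: [-2.61, -1.746, 0.002]
force: [-0.6, -0.2, -2.1]
opening: 0.0138
gripper_force: 25.0
t 4.38 tcp [ 0.5587 -0.1589  0.2334] F [-0.62 -0.25 -2.09] open 0.0138 grip 24.98
yawx 1.1796 yawy -0.3912 z [-0.002  0.001 -1.   ]
tool shift mm [ 292.  -157.3   -1.4]
```

```bash
python3 -m crank '0.02 -0.011 0 0;0.05 -0.027 0 0;0.09 -0.048 0 0;0.13 -0.07 0 0;0.17 -0.092 0 0;0.21 -0.113 0 0;0.24 -0.129 0 0;0.265 -0.143 0 0;0.282 -0.152 0 0;0.292 -0.157 0 0;0.292 -0.157 0 0;0.292 -0.157 0 0';  python3 - <<'E'
from h import *
st([.5246,.171,.2])
s=env.snapshot("scene");t=env.snapshot("top")
rs=orange(s,(340,150,480,260));rt=orange(t,(180,220,340,320));print(rs,rt)
print("handle",tri([s,t],[rs[0],rt[0]]))
b=cv2.resize(s["color"][150:300,310:510],(800,600),interpolation=cv2.INTER_CUBIC); cv2.imwrite("pics/s2.png",b)
E
```

```text
t: 5.88
ee_pos: [0.526, 0.169, 0.2347]
tcp_rot: [2.612, 1.744, -0.001]
force: [0.3, -1.4, -1.9]
opening: 0.0136
gripper_force: 25.0
t 5.88 tcp [0.526  0.169  0.2347] F [ 0.3  -1.42 -1.93] open 0.0136 grip 24.98
yawx 1.1776 yawy -0.3932 z [ 0.    -0.001 -1.   ]
tool shift mm [ 1.3 -2.  34.7]
((428.0270080566406, 155.8378448486328), (16.76869773864746, 14.467110633850098), 9.462321281433105) ((258.70001220703125, 274.6000061035156), (7.155416965484619, 7.602630138397217), 26.56505012512207)
handle [0.52301049 0.1704954  0.24202156]
```

View pics/s2.png

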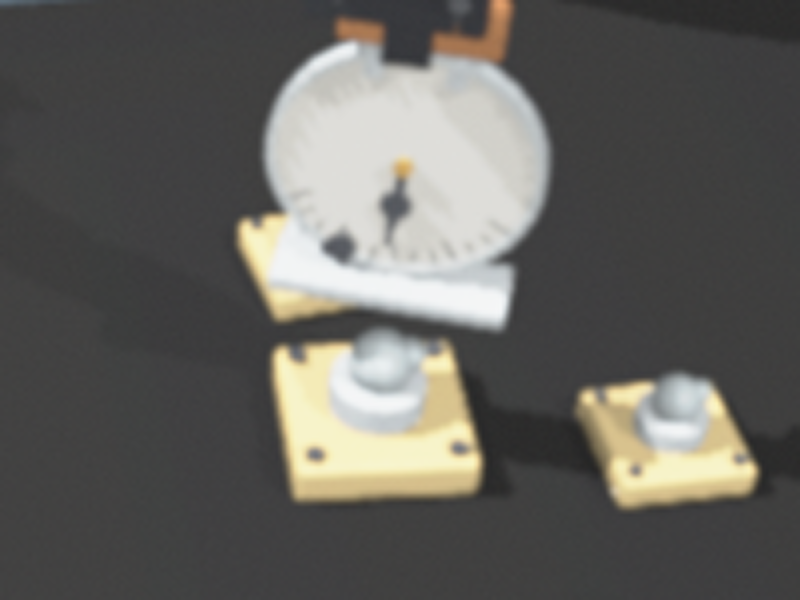

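The gauge hangs over the stud with its hub at (402,168), pointer tip (388,247) and mark (340,246), and the base bar visible. I'll compute the level and the mark angle.

```bash
cat >> h.py <<'E'
def dial(s,pts,off=.0025):
    """pixel pts -> coordinates (u: gauge +y horizontal, z) relative to tcp, on the camera-side dial face"""
    e=env.sense();M=R.from_rotvec(e["tcp_rot"]).as_matrix(); u=-M[:,0]; n=M[:,1]*np.sign(M[0,1])
    P=onplane(s,pts,e["ee_pos"]+n*off,n)-e["ee_pos"]; return np.c_[P@u,P[:,2]]*1000
E
python3 - <<'E'
from h import *
s=env.snapshot("scene"); k=lambda x,y:((x+.5)/4-.5+310,(y+.5)/4-.5+150)
a=dial(s,[k(402,168),k(338,248),k(345,240),k(388,247),k(267,155),k(549,155)]);print(a)
d=a-a[0]; print(np.arctan2(d[:,0],-d[:,1]), np.hypot(*d.T))
b=dial(s,[k(270,283),k(502,329)],.018);print(b, np.arctan2(*(b[1]-b[0])[::-1]))
E
```

```text
[[-1.88187497e+00 -6.35545885e+01]
 [ 2.28664632e+01 -1.15238264e+02]
 [ 2.00194583e+01 -1.09808027e+02]
 [-8.05028505e-05 -1.09711429e+02]
 [ 5.90637990e+01 -6.82422465e+01]
 [-6.39679871e+01 -4.41067501e+01]]
[ 3.14159265  0.44657877  0.44222959  0.040747    1.49403211 -1.87435499] [ 0.         57.30342489 51.17664472 46.19518401 61.12568456 65.0607696 ]
[[  51.03618409 -130.059055  ]
 [ -57.37776549 -133.68344023]] -3.1081741137726993
```

```bash
python3 -m crank '0.0005 -0.0025 0.01 0;0.0005 -0.0025 0.02 0;0.0005 -0.0025 0.027 0;0.0005 -0.0025 0.028 0;0.0005 -0.0025 0.028 0' - 25 && python3 -m crank '0 0 0.002 0;0 0 0.002 0;0 0 0.004 0;0 0 0.004 0;0 0 0.004 0' && python3 -m crank '0 0 0.001 0;0 0 0.002 0;0 0 0.003 0;0 0 0.003 0;0 0 0.003 0'; python3 -c "
from h import *
st()"
```

```text
t: 6.65
ee_pos: [0.5238, 0.1718, 0.2067]
tcp_rot: [2.611, 1.747, 0.0]
force: [-0.8, -0.3, -3.0]
opening: 0.0141
gripper_force: 25.0
t: 7.28
ee_pos: [0.5237, 0.1718, 0.2027]
tcp_rot: [2.611, 1.747, -0.0]
force: [0.2, -0.2, -2.8]
opening: 0.014
gripper_force: 25.0
t: 7.9
ee_pos: [0.5237, 0.1719, 0.1999]
tcp_rot: [2.611, 1.747, 0.0]
force: [-0.7, 0.1, -1.0]
opening: 0.0139
gripper_force: 25.0
t 7.9 tcp [0.5237 0.1719 0.1999] F [-0.68  0.11 -1.  ] open 0.0139 grip 24.98
yawx 1.1794 yawy -0.3914 z [ 0.  0. -1.]
```

```bash
python3 -m crank '0 0 0.001 0;0 0 0.002 0;0 0 0.003 0;0 0 0.003 0;0 0 0.003 0;0 0 0.003 0;0 0 0.003 0'; python3 -c "
from h import *
st()"
```

```text
t: 8.78
ee_pos: [0.5237, 0.1719, 0.1968]
tcp_rot: [2.611, 1.747, 0.0]
force: [0.0, 0.4, -0.1]
opening: 0.0138
gripper_force: 25.0
t 8.78 tcp [0.5237 0.1719 0.1968] F [ 0.01  0.4  -0.12] open 0.0138 grip 24.98
yawx 1.1793 yawy -0.3915 z [ 0.  0. -1.]
```

```bash
python3 -m crank '0 0 0 0;0 0 0 0;-0.004 0 0 0;-0.008 0 0 0;-0.012 0 0.0005 0;-0.016 0 0.0007 0;-0.02 0 0.001 0;-0.024 0 0.0016 0;-0.028 0 0.0023 0;-0.031 0 0.0028 0;-0.031 0 0.0028 0;-0.031 0 0.0028 0' - 8; cat > look.py <<'E'
from h import *
import sys
st(); s=env.snapshot("scene")
cv2.imwrite(f"pics/{sys.argv[1]}.png",cv2.resize(s["color"][150:300,310:510],(800,600),interpolation=cv2.INTER_CUBIC))
E
python3 look.py s3
```

```text
t: 10.28
ee_pos: [0.5117, 0.1431, 0.1939]
tcp_rot: [2.611, 1.747, -0.001]
force: [-0.4, 0.1, 1.0]
opening: 0.0141
gripper_force: 8.0
t 10.28 tcp [0.5117 0.1431 0.1939] F [-0.35  0.14  0.97] open 0.0141 grip 8.0
yawx 1.1795 yawy -0.3913 z [-0. -0. -1.]
```

View pics/s3.png

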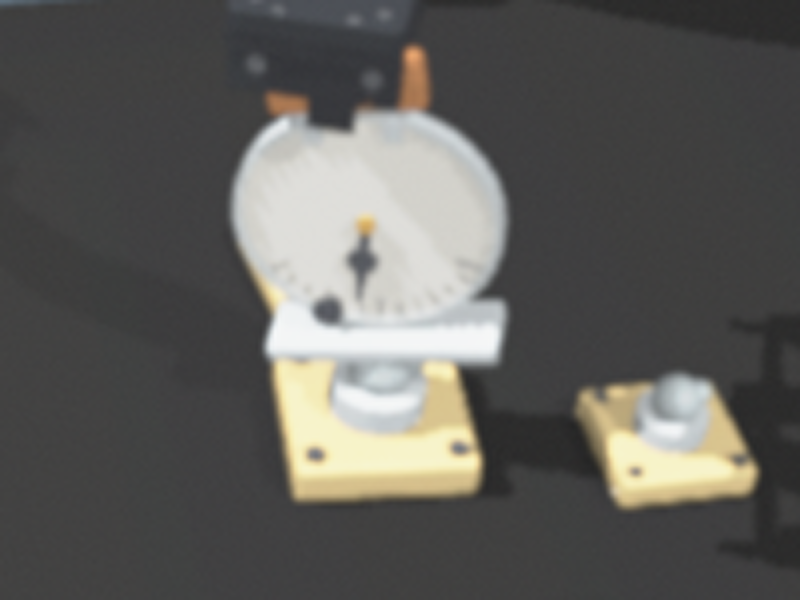

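The gauge is pivoting on the stud as planned: hub at (365,225), pointer tip (359,300), mark (327,310), base edge from (267,355) to (500,362).

```bash
cat > ang.py <<'E'
from h import *
import sys
P=np.array(sys.argv[1].split(),float).reshape(-1,2); P=(P+.5)/4-.5+[310,150]
s=env.snapshot("scene"); a=dial(s,P[:3]); d=a-a[0]; g=np.arctan2(d[1:,0],-d[1:,1]); b=dial(s,P[3:],.018)
print("hub",a[0],"needle,mark",g,"mark-needle",g[1]-g[0],"r",np.hypot(*d[1:].T),"base tilt",np.arctan2(*(b[0]-b[1])[::-1]))
E
python3 ang.py "365 225 359 300 327 310 267 355 500 362"
```

```text
hub [-17.76200386 -60.69133976] needle,mark [-0.02509519  0.23927035] mark-needle 0.2643655448678671 r [45.72888045 57.04334686] base tilt -0.19534629056264458
```

```bash
python3 -m crank '-0.004 0 0.0008 0;-0.008 0 0.0018 0;-0.012 0 0.0028 0;-0.016 0 0.004 0;-0.02 0 0.0052 0;-0.024 0 0.0065 0;-0.028 0 0.0078 0;-0.032 0 0.009 0;-0.032 0 0.009 0;-0.032 0 0.009 0;-0.032 0 0.009 0;-0.032 0 0.009 0'; python3 -m crank '0 0 0 0;0 0 0 0;0 0 0 0;0 0 0 0;0 0 0 0;0 0 0 0;0 0 0 0;0 0 0 0' - 20
python3 look.py s4
```

```text
t: 11.88
ee_pos: [0.4995, 0.1135, 0.1849]
tcp_rot: [2.611, 1.747, -0.0]
force: [0.2, -0.7, -0.1]
opening: 0.0136
gripper_force: 8.0
t: 12.88
ee_pos: [0.4996, 0.1136, 0.1849]
tcp_rot: [2.611, 1.747, -0.0]
force: [-0.6, -0.8, -0.5]
opening: 0.0133
gripper_force: 20.0
t 12.88 tcp [0.4996 0.1136 0.1849] F [-0.55 -0.78 -0.47] open 0.0133 grip 20.0
yawx 1.1793 yawy -0.3914 z [-0. -0. -1.]
```

View pics/s4.png

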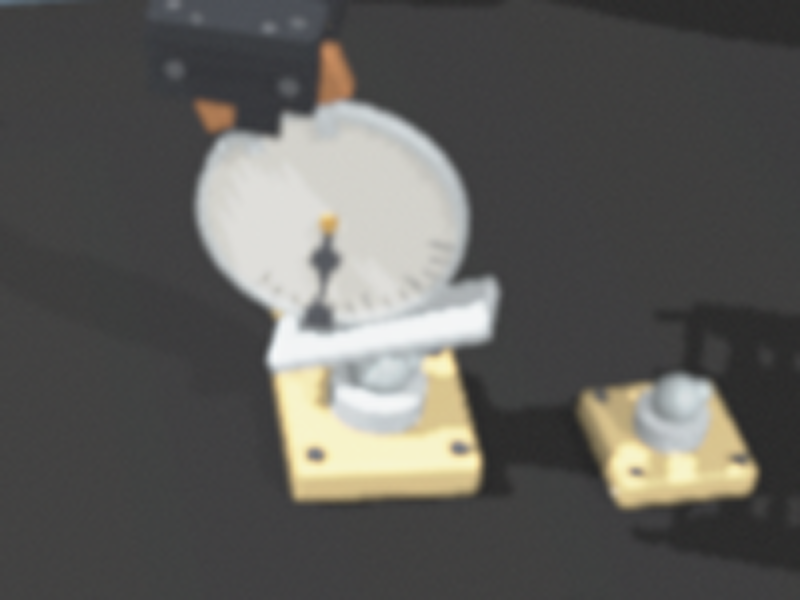

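The pointer now runs from the hub at (328,223), through (325,260) and (321,297), into the mark at (317,316). I'll check the residual numerically in a tighter crop.

```bash
python3 ang.py "328 223 321 297 316 316 272 366 490 340"; python3 - <<'E'
from h import *
ims=[env.snapshot("scene")["color"].astype(float) for _ in range(8)]
im=np.mean(ims,0).astype(np.uint8)
cv2.imwrite("pics/s5.png",cv2.resize(im[198:240,368:424],(800,600),interpolation=cv2.INTER_CUBIC))
E
```

```text
hub [-32.62828205 -54.08486652] needle,mark [-0.00120464  0.02526172] mark-needle 0.026466364739545403 r [45.52213761 58.06789804] base tilt -0.3854915359091572
```

View pics/s5.png

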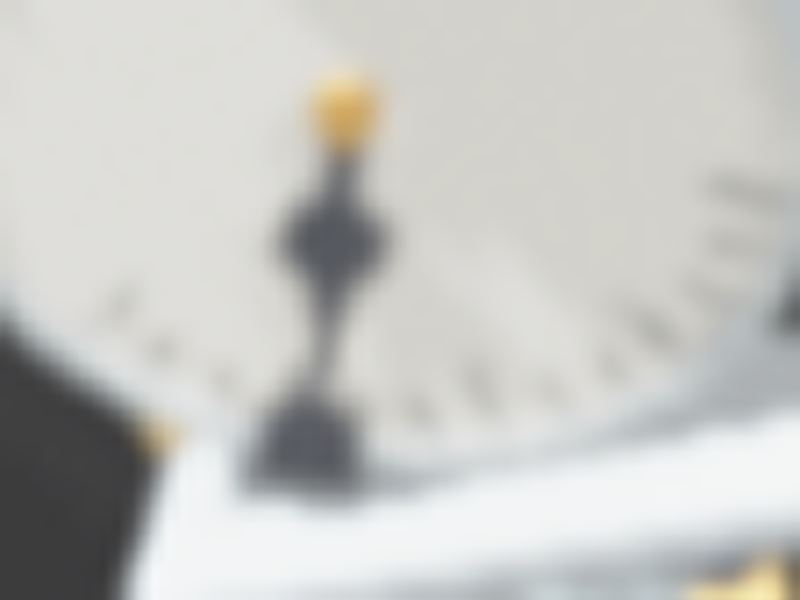

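```bash
python3 -m crank '0 0 0 0;0 0 0 0;-0.001 0 0.001 0;-0.002 0 0.002 0;-0.0025 0 0.0025 0;-0.0025 0 0.0025 0;-0.0025 0 0.0025 0;-0.0025 0 0.0025 0' - 8; python3 -m crank '0 0 0 0;0 0 0 0;0 0 0 0;0 0 0 0;0 0 0 0;0 0 0 0;0 0 0 0;0 0 0 0;0 0 0 0;0 0 0 0' - 20
python3 - <<'E'
from h import *
st(); F=[];ims=[]
for _ in range(8):
    ims.append(env.snapshot("scene")["color"].astype(float)); F.append(env.sense()["force"])
print(np.mean(F,0)); im=np.mean(ims,0).astype(np.uint8)
cv2.imwrite("pics/s6.png",cv2.resize(im[198:240,364:420],(800,600),interpolation=cv2.INTER_CUBIC))
E
```

```text
t: 14.38
ee_pos: [0.4987, 0.1113, 0.1825]
tcp_rot: [2.611, 1.747, 0.0]
force: [0.3, 0.7, 0.8]
opening: 0.014
gripper_force: 8.0
t: 15.62
ee_pos: [0.4987, 0.1113, 0.1824]
tcp_rot: [2.611, 1.747, 0.0]
force: [-0.7, -0.7, 0.4]
opening: 0.0135
gripper_force: 20.0
t 15.62 tcp [0.4987 0.1113 0.1824] F [-0.67 -0.67  0.45] open 0.0135 grip 20.0
yawx 1.1793 yawy -0.3915 z [ 0.  0. -1.]
[-0.17706625 -0.09253463  0.58891259]
```

View pics/s6.png

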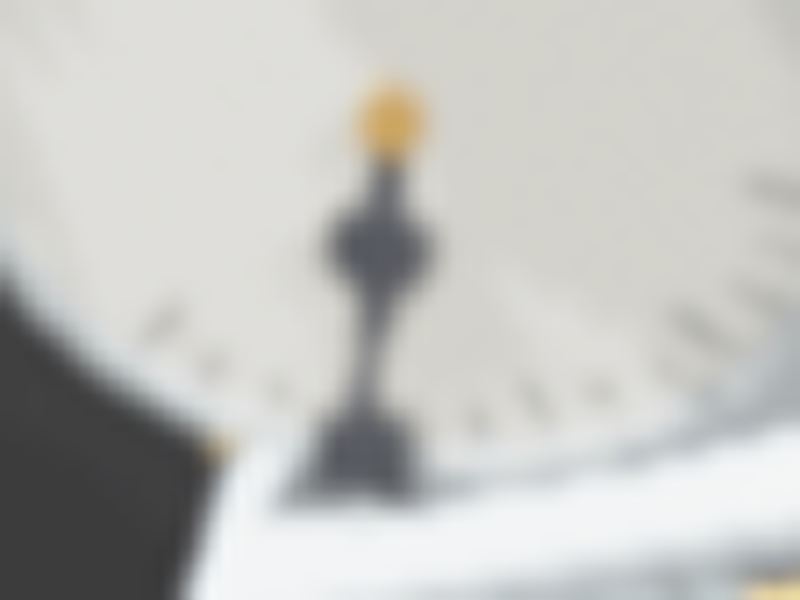

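The pointer runs from (392,120) through (379,247) to (365,390), in line with the mark centred near (363,430). The push is about 3.5 N, so the stud is pressed roughly 4 mm. The gauge is steady and gripped, so I'm handing in.

```bash
python3 -c "
from plant import env
print(env.close_job())"
```

```text
the job is handed in; nothing more can be done
None
```

I handed the job in at about 16 s with the gauge still gripped and steady, rocked about 0.42 rad on the large stud, pressed about 4 mm, and its pointer on the mark in the last picture; no verdict was returned.

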